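# Feed the next brass roller from the gravity track

### The arm

A 6-joint arm with a two-finger parallel gripper is mounted at the origin on the work surface. World frame = base frame: x ahead of the robot, y to its left, z up, the work surface at z = 0. Lengths are in m, angles in rad, forces in N, time in s.
With the tool pointing down it reaches from about 0.35 to 0.775 m from the base axis. Payload 7.3 kg.
Tool frame: the origin (TCP) lies at the very end of the fingers, on their centre line; the grasp point (between the pads) lies 19 mm behind it; z points along the fingers, x is the direction in which the jaws open and shut, and the axes are right-handed (so a half turn about z gives the same grasp; the last joint's range is limited). The gripper opens to 92 mm and grips with 3 to 60 N. Pads are 19 mm wide; open, the fingers measure 130 mm over their backs; the gripper's body (75 mm by 190 mm) begins 47 mm behind the grasp point.
Start: joints at [-1.49, 0.342, 1.524, -0, 1.275, -0.146], TCP at [0.118, -0.512, 0.227] pointing down, gripper open.
Joint ranges: [-2.53, 2.53], [-0.77, 2.02], [0.04, 2.7], [-1, 4.14], [0.28, 2.66], [-3.11, 3.11]. Speed limits (rad/s): [2.57, 2.57, 3.14, 3.14, 3.14, 3.14].

### API

Orientations are given as [roll, pitch, yaw] about the fixed x, y, z axes, in that order (R = Rz(yaw) Ry(pitch) Rx(roll)).
In Python, from cell import observe, read_camera, camera_params, hand_in gives the robot as it stands.
- The arm moves only by the tool apply_moves, never from a script. Its argument "increments" is a list of rows, each an object with "grip": the opening, from 0 (shut) to 1 (fully open); "linear": the shift along the world's x, y, z in mm, a list of three; "turn": the turn, a rotation vector about the world's x, y, z in units of 6 degrees (1.0 is 6 degrees), a list of three. A call has 1 to 10 rows; each row is the pose to reach, as a shift and turn from the pose commanded when the call began; what a row does not reach only later rows make up. A row lasts 1/10 s, in which the tool goes at most 50 mm and 8.59 degrees, less where a joint would pass 70% of its speed; a pose out of reach is approached as far as the arm can. A call with a gripper value outside its range is refused whole. The fingers move at their own pace and stop on an object; "grip_force" is the grip in N (left out, the last holds). Time passes only in rows, so rows that repeat a pose let the fingers close. It gives the time, the measured TCP pose, the force and the opening at its end, in the units of the state.
- observe(): the state, without advancing time (a new reading comes with each control period).
- read_camera(name): name is "scene" or "top" or "wrist"; returns the picture (480x640x3 uint8, red, green, blue); there is no depth.
- camera_params(name): a dict with "camera_matrix" (3x3 intrinsics, pixels), "world_to_cam" (4x4, takes a point from world to camera coordinates); the wrist camera has in their place "hand_eye" (4x4, takes a point from camera to tool coordinates, whose origin is the TCP and whose axes are the tool frame's). Camera axes: x right, y up, looking along -z (the intrinsics and any distortion apply to the point x, -y, -z); pixel columns grow to the right and rows downward; lengths in m; the calibration is good to about 2 mm. A picture is of the moment at which its call begins: read the wrist's pose just before it. camera_params takes no time and is no camera call.
- hand_in(): hands the job in, once; it reports no verdict.
The state is a dict: "time": time; "qpos": joint angles; "qvel": joint speeds; "joint_efforts": joint torques, N m; "tool_pos": TCP position; "tool_rot": TCP orientation; "contact_force": force on the tool from outside, world axes, zero at the start; "torque": the same for the moment, N m; "opening": finger opening in m.
Only numpy, scipy, OpenCV 4.12 (cv2) and the standard library are available. Lean on these libraries where they do the work, as an engineer would, in place of code of your own. Each camera call takes 0.05 s, during which the arm holds its last target.

### The job

Take the end brass roller, the one resting against the red stop of the sloped track, and lay it gently on its side in the blue cradle, between the two ribs and lying the same way as them; not in the red cradle, which is for rejects. Let the next roller roll down to the stop by itself, without pushing it.

Things in the scene. Friction and masses are not known exactly. Their poses are not given: they have to be found in the camera images.
- roller_1: Brass spool lying on its side at the low end of the track against the red stop, 0.3 to 0.5 kg. Flanges 44 mm in diameter, 10 mm thick; barrel between them 32 mm in diameter, 30 mm long; 50 mm overall. Flat end faces overhang the rail freely: grip these. Origin at its centre; y is its long axis, level; x and z turn as it rolls. Two like rollers touch it uphill, centres 44 mm apart.
- roller_2: The next brass roller uphill on the track, same shape and size as roller_1 and touching it; origin at its centre, y along its long axis. When roller_1 is lifted out it rolls 44 mm down to the stop; a third roller follows it.
- track: Fixed track: steel rail 26 mm wide, 250 long, no side walls, green base plate 270 x 90 x 8 mm; flanges straddle the rail. Origin on the bench, 68 mm below the centre of a roller at the stop. z up; x level, pointing uphill (slope 7 degrees); y across the rail, along the rollers' axes. The red stop, 26 mm wide, stands between the flanges, face 16 mm downhill of that centre, top 6 mm above it.
- cradle_blue: Fixed blue cradle: base 80 (x) x 120 (y) x 12 mm, two ribs along y, 8 wide, 8 high, 100 long, 40 mm apart inside, black pad between. Origin: centre of its underside, on the bench. A roller in it lies along y on the base, its centre 34 mm above the origin. A red one of the same shape, holding a reject roller, stands nearby; either may be nearer the robot.
Things that resemble listed ones, but are neither listed nor needed, are in the scene too. Leave any purple or white look-alike of the roller_1 alone.

How it is judged:
By the outcome, as a careful person would: the job done as asked, in the order asked, and still so for the second after the job is handed in, with the robot touching nothing.
It also fails if it takes over 35 s, if anything falls off the work surface, if the arm or the gripper's body presses on something with over 40 N, if the wrist force passes 120 N, or if a joint passes its speed limit or range.

## Working session

There is one attempt and no reset: what is moved stays moved. The work goes in short steps, Python scripts to look and compute and a tool call to move; the robot and the scene stay as the last step left them, time stands still between calls to the robot, and variables do not carry over. Pictures are saved under pics/ and viewed, and the job is handed in when it is done.

Besides the shell and the picture viewer there is one more tool, called after ">>>" as name(argument=value, ...) on one line, values as JSON. apply_moves: Moves the arm, as the interface text tells. Its arguments: {"type":"object","properties":{"increments":{"type":"array","items":{"type":"object","properties":{"grip":{"type":"number"},"linear":{"type":"array","items":{"type":"number"}},"turn":{"type":"array","items":{"type":"number"}}}}},"grip_force":{"type":"number"}},"required":["increments"]}

```bash
mkdir -p pics; cat > h.py <<'E'
import numpy as np, cv2
from cell import observe, read_camera, camera_params, hand_in
def save(n,f):
    im=read_camera(n); cv2.imwrite('pics/'+f,cv2.cvtColor(im,cv2.COLOR_RGB2BGR)); return im
E
python3 - <<'E'
from h import *
np.set_printoptions(precision=4,suppress=True)
print(observe())
for n in ('scene','top','wrist'): print(n,camera_params(n))
save('top','top0.png'); save('scene','scene0.png')
E
```

```text
{'time': 0.0, 'qpos': array([-1.49  ,  0.3427,  1.525 , -0.    ,  1.2754, -0.146 ]), 'qvel': array([ 0.0007, -0.0018, -0.0011,  0.0003, -0.0001, -0.0008]), 'joint_efforts': array([  0.0002, -43.1246, -24.4221,   0.0716,   0.056 ,  -0.0001]), 'tool_pos': array([ 0.118 , -0.5111,  0.226 ]), 'tool_rot': array([-3.1414,  0.0015, -1.344 ]), 'contact_force': array([-0.0922, -0.4537, -0.6071]), 'torque': array([-0.0216,  0.0385, -0.0476]), 'opening': 0.09169080893692085}
scene {'camera_matrix': array([[622.8946,   0.    , 323.7566],
       [  0.    , 622.8946, 234.315 ],
       [  0.    ,   0.    ,   1.    ]]), 'world_to_cam': array([[-0.6508,  0.7592,  0.0122,  0.3246],
       [-0.6253, -0.5451,  0.5585,  0.2276],
       [ 0.4307,  0.3558,  0.8294, -1.2593],
       [ 0.    ,  0.    ,  0.    ,  1.    ]])}
top {'camera_matrix': array([[498.7502,   0.    , 320.7175],
       [  0.    , 498.7502, 234.7996],
       [  0.    ,   0.    ,   1.    ]]), 'world_to_cam': array([[ 0.0156, -0.9996, -0.0229, -0.0313],
       [ 0.9968,  0.0137,  0.0787, -0.4893],
       [-0.0783, -0.0241,  0.9966, -0.9061],
       [ 0.    ,  0.    ,  0.    ,  1.    ]])}
wrist {'camera_matrix': array([[427.8482,   0.    , 325.5382],
       [  0.    , 427.8482, 233.8373],
       [  0.    ,   0.    ,   1.    ]]), 'hand_eye': array([[ 1.    , -0.0005,  0.0001,  0.0005],
       [-0.0005, -0.9612, -0.2759, -0.0754],
       [ 0.0002,  0.2759, -0.9612, -0.1592],
       [ 0.    ,  0.    ,  0.    ,  1.    ]])}
```

View pics/top0.png

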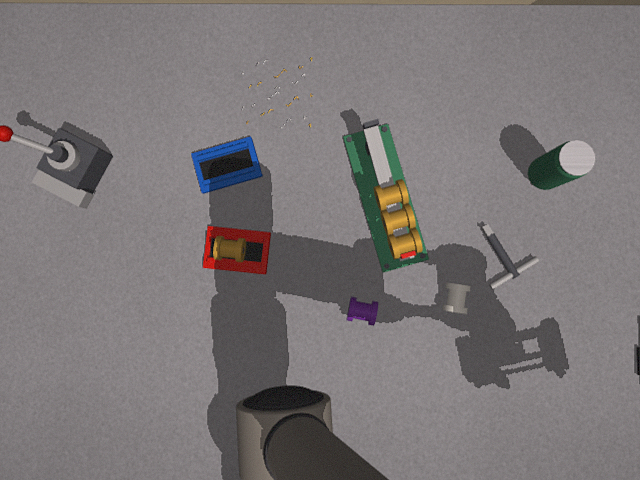

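View pics/scene0.png

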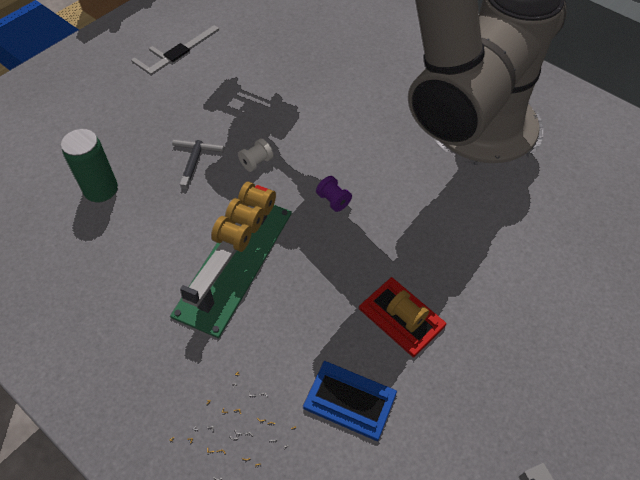

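The top view shows the red stop at about (408,254), with roller_1 just above it at (404,243). The blue cradle is at (227,164), the red one at (237,250), and the purple and white look-alikes are at (363,311) and (456,298).

```bash
cat >> h.py <<'E'
P={n:camera_params(n) for n in ('top','scene')}
def ray(n,u,v):
    K=P[n]['camera_matrix'];T=P[n]['world_to_cam'];R=T[:3,:3]
    d=np.linalg.inv(K)@np.array([u,v,1.]); d=R.T@np.array([d[0],-d[1],-d[2]])
    return -R.T@T[:3,3], d
def onz(n,u,v,z):
    o,d=ray(n,u,v); return o+d*(z-o[2])/d[2]
def proj(n,p):
    K=P[n]['camera_matrix'];T=P[n]['world_to_cam']
    c=T[:3,:3]@np.asarray(p)+T[:3,3]; c=K@np.array([c[0],-c[1],-c[2]]); return c[:2]/c[2]
E
python3 - <<'E'
from h import *
np.set_printoptions(precision=4,suppress=True)
for n in ('top','scene'):
    im=cv2.imread(f'pics/{n}0.png'); hsv=cv2.cvtColor(im,cv2.COLOR_BGR2HSV)
    for nm,lo,hi,zs in (('green',(50,80,30),(85,255,255),(0.008,)),('blue',(100,130,60),(125,255,255),(0.012,0.0)),('gold',(12,120,60),(28,255,255),(0.068,)),('red',(0,190,100),(4,255,255),(0.074,))):
        m=cv2.inRange(hsv,lo,hi)
        cs,_=cv2.findContours(m,cv2.RETR_EXTERNAL,cv2.CHAIN_APPROX_NONE)
        for c in cs:
            if cv2.contourArea(c)<40: continue
            r=cv2.minAreaRect(c); b=cv2.boxPoints(r)
            print(n,nm,cv2.contourArea(c),np.round(r[0],1),np.round(b.ravel(),1))
            for z in zs:
                w=np.array([onz(n,*p,z)[:2] for p in b]); print('  z',z,w.mean(0),w.ravel(), 'sides',np.linalg.norm(w-np.roll(w,-1,0),axis=1))
im=cv2.imread('pics/top0.png')
a=cv2.resize(im[110:285,330:450],None,fx=4,fy=4,interpolation=cv2.INTER_CUBIC)[:600]
im=cv2.imread('pics/top0.png')
cv2.imwrite('pics/tz1.png',cv2.resize(im[115:275,335:435],None,fx=3.7,fy=3.7,interpolation=cv2.INTER_CUBIC))
cv2.imwrite('pics/tz2.png',cv2.resize(im[125:205,180:280],None,fx=7,fy=7,interpolation=cv2.INTER_CUBIC))
im=cv2.imread('pics/scene0.png')
cv2.imwrite('pics/sz1.png',cv2.resize(im[170:345,160:300],None,fx=3.4,fy=3.4,interpolation=cv2.INTER_CUBIC))
E
```

```text
top green 1059.0 [551.6 169.9] [522.1 163.8 565.  143.  581.  176.  538.1 196.8]
  z 0.008 [ 0.6187 -0.4551] [ 0.6297 -0.4005  0.6702 -0.4812  0.6076 -0.5094  0.5674 -0.4292] sides [0.0903 0.0687 0.0897 0.0686]
top green 2334.5 [385.1 197.7] [342.  136.5 387.5 122.9 428.2 258.8 382.7 272.5]
  z 0.008 [ 0.5638 -0.1435] [ 0.6788 -0.0614  0.7061 -0.1477  0.4485 -0.2247  0.4218 -0.1404] sides [0.0905 0.2689 0.0884 0.2689]
top green 512.0 [391.1 154.7] [376.9 126.4 387.4 123.3 405.3 182.9 394.8 186.1]
  z 0.008 [ 0.6449 -0.1548] [ 0.699  -0.1277  0.7053 -0.1475  0.5908 -0.1818  0.5846 -0.1621] sides [0.0208 0.1195 0.0206 0.1195]
top blue 2519.5 [226.1 164.5] [190.1 153.2 250.6 135.7 262.2 175.8 201.7 193.3]
  z 0.012 [0.6217 0.1577] [0.6427 0.2274 0.6777 0.1126 0.6006 0.0885 0.5658 0.2024] sides [0.12   0.0808 0.1192 0.0808]
  z 0.0 [0.6243 0.1603] [0.6456 0.2309 0.6811 0.1146 0.603  0.0902 0.5677 0.2057] sides [0.1216 0.0819 0.1207 0.0819]
top gold 599.0 [228.9 248.4] [211.8 258.7 214.  235.3 246.  238.2 243.9 261.6]
  z 0.068 [0.4595 0.1359] [0.441  0.1655 0.4824 0.163  0.478  0.1062 0.
[... 1847 characters left out ...]
0.1209 0.4536 0.119  0.4579 0.1762 0.5037 0.1768] sides [0.047  0.0573 0.0458 0.056 ]
scene gold 2262.5 [243.3 215. ] [206.5 234.8 248.5 173.5 280.2 195.2 238.1 256.6]
  z 0.068 [ 0.5133 -0.1644] [ 0.5834 -0.1805  0.4461 -0.2195  0.4447 -0.1454  0.5791 -0.1121] sides [0.1427 0.0742 0.1384 0.0686]
scene gold 467.5 [103.5   9. ] [ 80.   0. 127.   0. 127.  18.  80.  18.]
  z 0.068 [ 0.3245 -0.7738] [ 0.3389 -0.8364  0.2714 -0.7604  0.3111 -0.7122  0.3768 -0.7863] sides [0.1016 0.0624 0.099  0.0628]
scene red 305.5 [423.8 333.3] [402.  343.  433.5 311.5 445.5 323.5 414.  355. ]
  z 0.074 [0.496  0.1906] [0.53   0.1757 0.4578 0.181  0.4624 0.2059 0.5337 0.1999] sides [0.0724 0.0254 0.0715 0.0245]
```

```bash
python3 - <<'E'
import cv2,numpy as np
a=cv2.imread('pics/tz1.png');b=cv2.imread('pics/sz1.png')
h=590
o=np.zeros((h+5,a.shape[1]+b.shape[1],3),np.uint8)
a=a[:h+5];b=b[:h+5];o[:a.shape[0],:a.shape[1]]=a;o[:b.shape[0],a.shape[1]:]=b
cv2.imwrite('pics/z1.png',o[:, :800]);print(o.shape)
E
```

```text
(595, 846, 3)
```

View pics/z1.png

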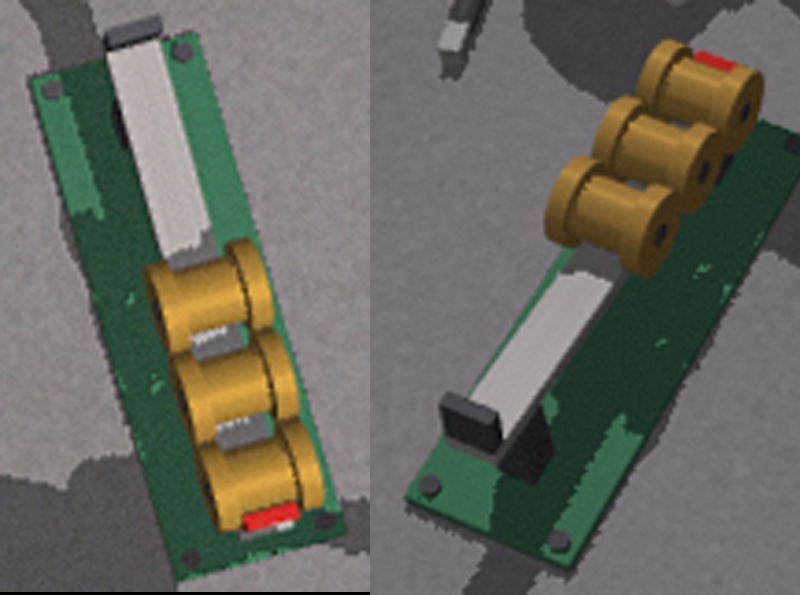

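View pics/tz2.png

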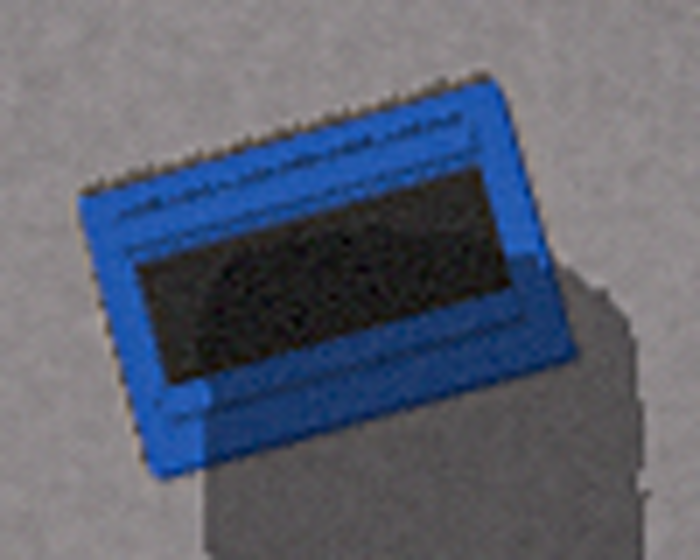

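>>> apply_moves(increments=[{"grip": 1, "linear": [36, 34, -4], "turn": [0, 0, 0.06]}, {"grip": 1, "linear": [72, 68, -8], "turn": [0, 0, 0.12]}, {"grip": 1, "linear": [108, 102, -12], "turn": [0, 0, 0.2]}, {"grip": 1, "linear": [144, 136, -16], "turn": [0, 0, 0.25]}, {"grip": 1, "linear": [180, 170, -20], "turn": [0, 0, 0.3]}, {"grip": 1, "linear": [216, 204, -24], "turn": [0, 0, 0.4]}, {"grip": 1, "linear": [252, 238, -28], "turn": [0, 0, 0.45]}, {"grip": 1, "linear": [288, 272, -32], "turn": [0, 0, 0.5]}, {"grip": 1, "linear": [324, 306, -36], "turn": [0, 0, 0.6]}, {"grip": 1, "linear": [356, 338, -40], "turn": [0, 0, 0.63]}])

```text
time: 1.1
tool_pos: [0.4754, -0.1716, 0.1864]
tool_rot: [3.141, 0.0, -1.277]
contact_force: [0.2, -1.0, 0.9]
opening: 0.0915
```

>>> apply_moves(increments=[{"grip": 1, "linear": [0, 0, 0], "turn": [0, 0, 0]}, {"grip": 1, "linear": [0, 0, 0], "turn": [0, 0, 0]}, {"grip": 1, "linear": [0, 0, 0], "turn": [0, 0, 0]}])

```text
time: 1.4
tool_pos: [0.4734, -0.1741, 0.1866]
tool_rot: [3.141, 0.0, -1.279]
contact_force: [-0.6, -0.3, 0.5]
opening: 0.092
```

```bash
python3 - <<'E'
from h import *
s=observe(); print(s['tool_pos'],s['tool_rot'],s['qvel'].round(3)); np.savez('w1.npz',p=s['tool_pos'],r=s['tool_rot'])
save('wrist','w1.png')
E
```

```text
[ 0.47343783 -0.17407038  0.18655931] [ 3.14081679e+00  1.80001159e-04 -1.27860501e+00] [-0.021 -0.008  0.     0.001  0.001  0.003]
```

View pics/w1.png

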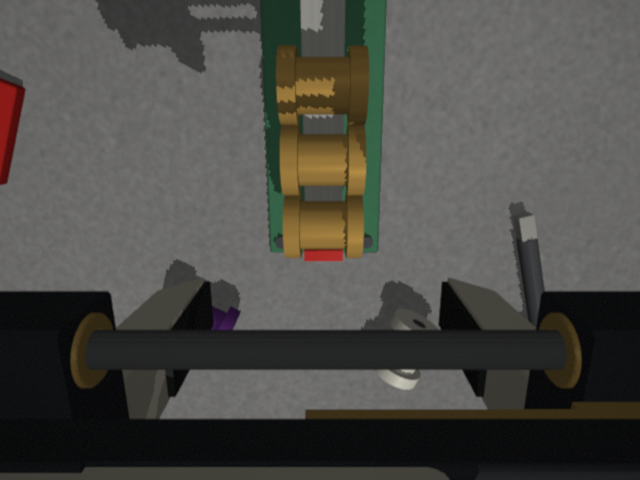

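The wrist view shows roller_1 at about (324,228) with flange ends at columns 283 to 364, and the red stop at (323,255). The other two rollers are above it in the picture.

```bash
cat >> h.py <<'E'
from scipy.spatial.transform import Rotation as Ro
def wray(p,r,u,v):
    C=camera_params('wrist');H=C['hand_eye'];K=C['camera_matrix']
    R=Ro.from_euler('xyz',r).as_matrix()
    d=np.linalg.inv(K)@np.array([u,v,1.]); d=R@H[:3,:3]@np.array([d[0],-d[1],-d[2]])
    return R@H[:3,3]+p, d
def wonz(p,r,u,v,z):
    o,d=wray(p,r,u,v); return o+d*(z-o[2])/d[2]
E
python3 - <<'E'
from h import *
np.set_printoptions(precision=4,suppress=True)
z=np.load('w1.npz');p,r=z['p'],z['r']
im=cv2.imread('pics/w1.png');hsv=cv2.cvtColor(im,cv2.COLOR_BGR2HSV)
m=cv2.inRange(hsv,(10,100,40),(28,255,255)); m[275:]=0
red=cv2.inRange(hsv,(0,190,100),(5,255,255)); red[:,:250]=0;red[:,400:]=0;red[:220]=0;red[290:]=0
ys,xs=np.nonzero(red);print('red',xs.min(),xs.max(),ys.min(),ys.max(),xs.mean(),ys.mean())
for row in range(200,262,4):
    x=np.nonzero(m[row])[0]; x=x[(x>250)&(x<400)]; print(row,x.min() if len(x) else '',x.max() if len(x) else '',len(x))
yaw=r[2]+np.pi/2; ux=np.array([np.cos(yaw),np.sin(yaw)]);uy=np.array([-ux[1],ux[0]])
f=lambda w:(w[:2],'rel tcp along/across',(w[:2]-p[:2])@ux,(w[:2]-p[:2])@uy)
print('tool yaw track',np.degrees(yaw))
print('red top',f(wonz(p,r,(xs.min()+xs.max()+1)/2,ys.min(),.074)),f(wonz(p,r,(xs.min()+xs.max()+1)/2,ys.max()+1,.074)))
g=cv2.inRange(hsv,(50,80,20),(90,255,255)); g[290:]=0
for row in (20,60,120,170,220,240):
    x=np.nonzero(g[row])[0];x=x[(x>240)&(x<400)]; a,b=wonz(p,r,x.min(),row,.008),wonz(p,r,x.max()+1,row,.008); print(row,x.min(),x.max(),f(a)[2:],f(b)[2:])
cv2.imwrite('pics/w1z.png',cv2.resize(im[180:270,265:380],None,fx=6,fy=6,interpolation=cv2.INTER_CUBIC))
E
```

```text
red 305 341 250 259 322.75342465753425 254.4794520547945
200 284 361 34
204 284 362 79
208 283 362 80
212 283 362 80
216 283 363 81
220 283 363 81
224 283 363 81
228 283 363 81
232 283 363 81
236 282 363 82
240 283 363 81
244 283 363 81
248 284 362 79
252 284 362 34
256 285 361 32
260   0
tool yaw track 16.741329033336758
red top (array([ 0.4598, -0.1773]), 'rel tcp along/across', np.float64(-0.013948489181668435), np.float64(0.0008261646415434914)) (array([ 0.4531, -0.1793]), 'rel tcp along/across', np.float64(-0.021026214663149044), np.float64(0.0008320117732408911))
20 262 384 (np.float64(0.13807079371104786), np.float64(0.045196963395596104)) (np.float64(0.13810752217430294), np.float64(-0.04313282164222933))
60 263 383 (np.float64(0.1113076531499746), np.float64(0.04554776540308941)) (np.float64(0.11134753982034253), np.float64(-0.043439335917422266))
120 265 381 (np.float64(0.06865435462624747), np.float64(0.04572530824922209)) (np.float64(0.06869898131618195), np.float64(-0.043546377488970264))
170 267 379 (np.float64(0.030587885013141206), np.float64(0.045621192173596344)) (np.float64(0.030636480144257988), np.float64(-0.04337939814874198))
220 269 378 (np.float64(-0.010016000945525913), np.float64(0.04551013597888903)) (np.float64(-0.009962716046230396), np.float64(-0.044015066276497046))
240 270 377 (np.float64(-0.027025528500854937), np.float64(0.04529862245443348)) (np.float64(-0.026970669980793154), np.float64(-0.04378649415840662))
```

View pics/w1z.png

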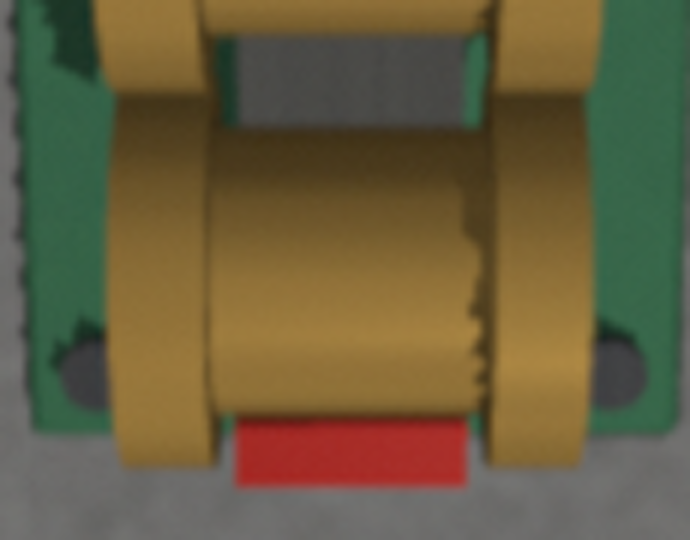

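```bash
python3 - <<'E'
from h import *
z=np.load('w1.npz');p,r=z['p'],z['r']
yaw=r[2]+np.pi/2; ux=np.array([np.cos(yaw),np.sin(yaw)])
for row,rad,u in ((258,.022,300),(250,.016,323)):
    for rr in (row-.5,row+.5):
        o,d=wray(p,r,u,rr); w=o+d*(.068-o[2])/d[2]
        a=(w[:2]-p[:2])@ux; da=d[:2]@ux; n=np.hypot(da,d[2]); # horizontal offset = rad/cos
        print(row,rad,a, a+rad*n/abs(d[2]))
for u in (283,364):
    o,d=wray(p,r,u,230); w=o+d*(.068-o[2])/d[2]; print((w[:2]-p[:2])@np.array([-ux[1],ux[0]]))
E
```

```text
258 0.022 -0.021350202215797472 0.0019492862472688527
258 0.022 -0.02207658980441671 0.001241909031974929
250 0.016 -0.015564837218872698 0.0012734369275232641
250 0.016 -0.016283317615381303 0.0005678993276449634
0.028134873904141294
-0.02644066606366395
```

>>> apply_moves(grip_force=25, increments=[{"grip": 1, "linear": [1, 1, -35], "turn": [0, 0, 0]}, {"grip": 1, "linear": [1, 1.2, -70], "turn": [0, 0, 0]}, {"grip": 1, "linear": [1, 1.2, -100], "turn": [0, 0, 0]}, {"grip": 1, "linear": [1, 1.2, -120], "turn": [0, 0, 0]}, {"grip": 1, "linear": [1, 1.2, -130], "turn": [0, 0, 0]}, {"grip": 1, "linear": [1, 1.2, -134], "turn": [0, 0, 0]}, {"grip": 1, "linear": [1, 1.2, -134], "turn": [0, 0, 0]}, {"grip": 1, "linear": [1, 1.2, -134], "turn": [0, 0, 0]}])

```text
time: 2.25
tool_pos: [0.4756, -0.173, 0.0538]
tool_rot: [-3.14, -0.002, -1.279]
contact_force: [-0.6, 0.6, 0.1]
opening: 0.092
```

```bash
python3 - <<'E'
from h import *
s=observe(); print(s['tool_pos'],s['tool_rot'],s['contact_force'])
save('wrist','w2.png')
E
```

```text
[ 0.4756186  -0.17298064  0.05376499] [-3.14022450e+00 -1.50378186e-03 -1.27851928e+00] [-0.5845636   0.64605682  0.09557787]
```

View pics/w2.png

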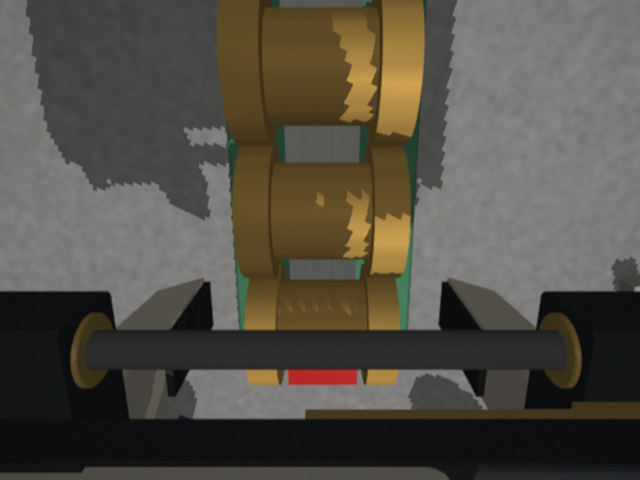

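The wrist view shows roller_1 between the open fingers: its flanges span columns 246 to 399 and the fingers 211 to 441, about 1 mm off-centre. I'll correct that and close.

>>> apply_moves(grip_force=25, increments=[{"grip": 1, "linear": [-1.2, 0.6, -1.5], "turn": [0, 0, 0]}, {"grip": 0.4, "linear": [-1.2, 0.6, -1.5], "turn": [0, 0, 0]}, {"grip": 0.4, "linear": [-1.2, 0.6, -1.5], "turn": [0, 0, 0]}, {"grip": 0.4, "linear": [-1.2, 0.6, -1.5], "turn": [0, 0, 0]}, {"grip": 0.4, "linear": [-1.2, 0.6, -1.5], "turn": [0, 0, 0]}, {"grip": 0.4, "linear": [-1.2, 0.6, -1.5], "turn": [0, 0, 0]}, {"grip": 0.4, "linear": [-1.2, 0.6, -1.5], "turn": [0, 0, 0]}])

```text
time: 3.0
tool_pos: [0.4739, -0.1718, 0.0512]
tool_rot: [3.142, -0.0, -1.278]
contact_force: [-0.4, 0.6, 0.7]
opening: 0.05
```

>>> apply_moves(grip_force=30, increments=[{"grip": 0.4, "linear": [0, 0, 0], "turn": [0, 0, 0]}, {"grip": 0.4, "linear": [0, 0, 35], "turn": [0, 0, 0]}, {"grip": 0.4, "linear": [0, 0, 75], "turn": [0, 0, 0]}, {"grip": 0.4, "linear": [0, 0, 105], "turn": [0, 0, 0]}, {"grip": 0.4, "linear": [0, 0, 120], "turn": [0, 0, 0]}, {"grip": 0.4, "linear": [0, 0, 120], "turn": [0, 0, 0]}, {"grip": 0.4, "linear": [0, 0, 120], "turn": [0, 0, 0]}, {"grip": 0.4, "linear": [0, 0, 120], "turn": [0, 0, 0]}])

```text
time: 3.8
tool_pos: [0.473, -0.1713, 0.1696]
tool_rot: [3.139, 0.002, -1.278]
contact_force: [0.2, -0.9, -4.1]
opening: 0.0496
```

```bash
python3 - <<'E'
from h import *
s=observe(); print(s['tool_pos'],s['tool_rot'],s['contact_force'])
save('wrist','w3.png')
E
```

```text
[ 0.47296127 -0.17127557  0.16957582] [ 3.13923781e+00  2.29819705e-03 -1.27808289e+00] [ 0.18675879 -0.86061066 -4.09313911]
```

View pics/w3.png

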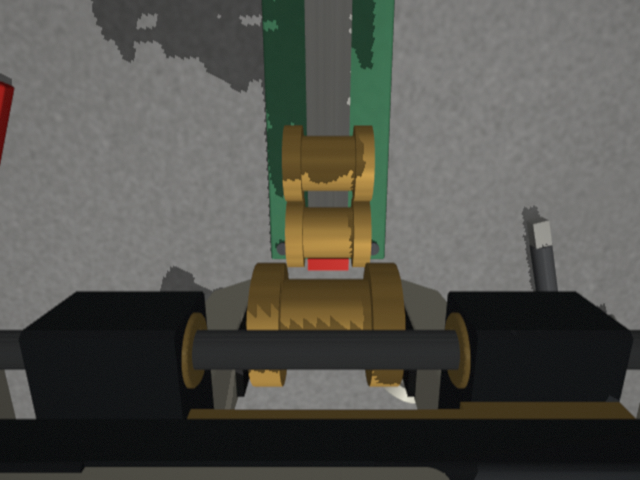

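The wrist view shows roller_1 held level between the fingers. Roller_2 has rolled to the red stop at about (328,240) with roller 3 behind it. Next I carry roller_1 towards the blue cradle.

>>> apply_moves(increments=[{"grip": 0.4, "linear": [6, 25, 3], "turn": [0, 0, 0]}, {"grip": 0.4, "linear": [15, 65, 6], "turn": [0, 0, 0]}, {"grip": 0.4, "linear": [25, 108, 10], "turn": [0, 0, 0]}, {"grip": 0.4, "linear": [36, 151, 10], "turn": [0, 0, 0]}, {"grip": 0.4, "linear": [46, 194, 10], "turn": [0, 0, 0]}, {"grip": 0.4, "linear": [56, 237, 10], "turn": [0, 0, 0]}, {"grip": 0.4, "linear": [65, 275, 10], "turn": [0, 0, 0]}, {"grip": 0.4, "linear": [71, 298, 10], "turn": [0, 0, 0]}, {"grip": 0.4, "linear": [72, 305, 10], "turn": [0, 0, 0]}, {"grip": 0.4, "linear": [72, 305, 10], "turn": [0, 0, 0]}])

```text
time: 4.85
tool_pos: [0.5453, 0.1339, 0.1799]
tool_rot: [3.139, 0.0, -1.276]
contact_force: [0.2, -0.3, -3.6]
opening: 0.05
```

>>> apply_moves(increments=[{"grip": 0.4, "linear": [0, 0, 0], "turn": [0, 0, 0]}, {"grip": 0.4, "linear": [0, 0, 0], "turn": [0, 0, 0]}, {"grip": 0.4, "linear": [0, 0, 0], "turn": [0, 0, 0]}])

```text
time: 5.15
tool_pos: [0.5458, 0.1321, 0.1813]
tool_rot: [3.141, -0.0, -1.28]
contact_force: [-0.1, 0.1, -4.1]
opening: 0.0499
```

```bash
python3 - <<'E'
from h import *
s=observe(); print(s['tool_pos'],s['tool_rot'],s['contact_force']);np.savez('w4.npz',p=s['tool_pos'],r=s['tool_rot'])
save('wrist','w4.png')
E
```

```text
[0.54584518 0.13209919 0.18126272] [ 3.14141557e+00 -2.35654571e-04 -1.27963971e+00] [-0.07443021  0.12665646 -4.08452596]
```

View pics/w4.png

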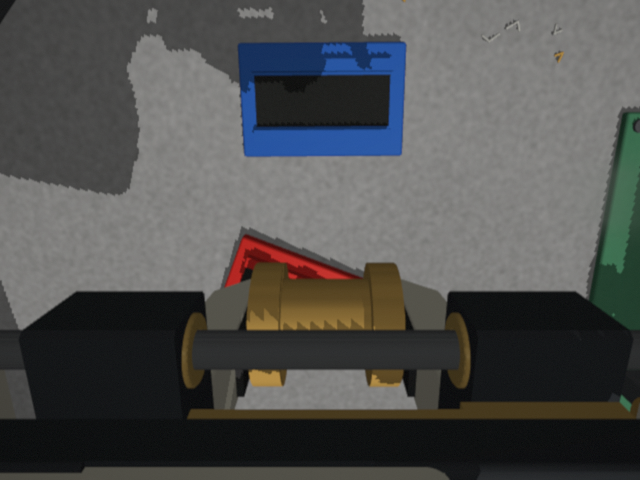

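The wrist view shows the blue cradle at columns 238 to 406 and rows 42 to 156, nearly aligned with the tool, and the red cradle below it behind the held roller. I'll measure the base corners at z = 12 mm.

```bash
python3 - <<'E'
from h import *
np.set_printoptions(precision=4,suppress=True)
z=np.load('w4.npz');p,r=z['p'],z['r']
im=cv2.imread('pics/w4.png');hsv=cv2.cvtColor(im,cv2.COLOR_BGR2HSV)
m=cv2.inRange(hsv,(100,130,40),(125,255,255)); m[200:]=0
cs,_=cv2.findContours(m,cv2.RETR_EXTERNAL,cv2.CHAIN_APPROX_NONE)
c=max(cs,key=cv2.contourArea);h=cv2.convexHull(c)
q=cv2.approxPolyDP(h,6,True)[:,0];print(q)
W=np.array([wonz(p,r,u+.0,v,.012)[:2] for u,v in c[:,0].astype(float)]).astype(np.float32)
(cx,s,a)=cv2.minAreaRect(W*1000);print('minrect',cx,s,a)
W4=np.array([wonz(p,r,*x,.012)[:2] for x in q.astype(float)]);print(W4,W4.mean(0),np.linalg.norm(W4-np.roll(W4,-1,0),axis=1))
for i in range(len(W4)):
    d=W4[(i+1)%len(W4)]-W4[i];print(np.degrees(np.arctan2(d[1],d[0])))
blk=cv2.inRange(hsv,(0,0,0),(180,255,50)); blk[:60]=0;blk[140:]=0;blk[:,:245]=0;blk[:,400:]=0
ys,xs=np.nonzero(blk);w=np.array([wonz(p,r,u,v,.012)[:2] for u,v in cv2.boxPoints(cv2.minAreaRect(np.c_[xs,ys].astype(np.float32)))]);print('pad',w,w.mean(0))
print('tool yaw',np.degrees(r[2])+90)
E
```

```text
[[405  44]
 [400 154]
 [245 155]
 [240  43]]
minrect (624.4631958007812, 157.83294677734375) (79.15779876708984, 119.19976806640625) 16.953372955322266
[[0.6781 0.1124]
 [0.6044 0.0901]
 [0.5699 0.2025]
 [0.6451 0.2245]] [0.6244 0.1574] [0.077  0.1176 0.0784 0.1169]
-163.17450663660986
107.07531813904205
16.321580458659017
-73.61008412338796
pad [[0.5926 0.2012]
 [0.6273 0.2099]
 [0.6551 0.1172]
 [0.6213 0.1056]] [0.6241 0.1585]
tool yaw 16.68204513054164
```

>>> apply_moves(increments=[{"grip": 0.4, "linear": [20, 7, -5], "turn": [0, 0, 0.04]}, {"grip": 0.4, "linear": [50, 16, -25], "turn": [0, 0, 0.04]}, {"grip": 0.4, "linear": [72, 24, -55], "turn": [0, 0, 0.04]}, {"grip": 0.4, "linear": [78.5, 25.7, -85], "turn": [0, 0, 0.04]}, {"grip": 0.4, "linear": [78.5, 25.7, -110], "turn": [0, 0, 0.04]}, {"grip": 0.4, "linear": [78.5, 25.7, -124], "turn": [0, 0, 0.04]}, {"grip": 0.4, "linear": [78.5, 25.7, -126], "turn": [0, 0, 0.04]}, {"grip": 0.4, "linear": [78.5, 25.7, -126], "turn": [0, 0, 0.04]}, {"grip": 0.4, "linear": [78.5, 25.7, -126], "turn": [0, 0, 0.04]}])

```text
time: 6.1
tool_pos: [0.6254, 0.1589, 0.0571]
tool_rot: [-3.139, -0.001, -1.274]
contact_force: [-0.5, -0.4, -3.4]
opening: 0.0496
```

```bash
python3 - <<'E'
from h import *
s=observe(); print(s['tool_pos'],s['tool_rot'],s['contact_force']);np.savez('w5.npz',p=s['tool_pos'],r=s['tool_rot'])
save('wrist','w5.png'); im=save('scene','s5.png')
cv2.imwrite('pics/s5z.png',cv2.cvtColor(cv2.resize(im[230:470,240:480],None,fx=2.4,fy=2.4,interpolation=cv2.INTER_CUBIC),cv2.COLOR_RGB2BGR))
E
```

```text
[0.62542047 0.15893424 0.05708444] [-3.13854923e+00 -6.25140643e-04 -1.27398794e+00] [-0.49902023 -0.4073332  -3.40503279]
```

View pics/w5.png

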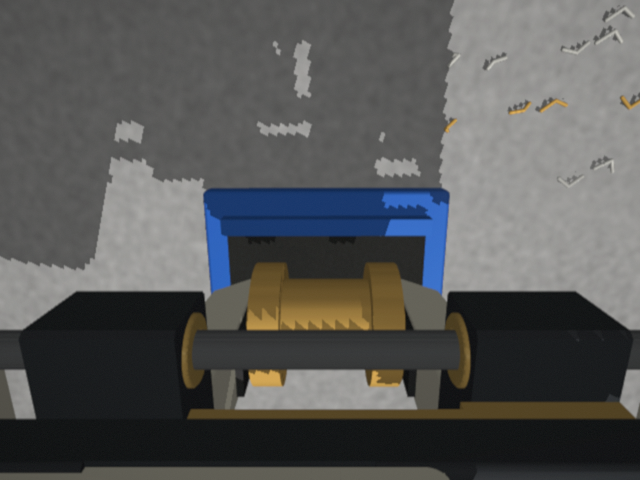

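View pics/s5z.png

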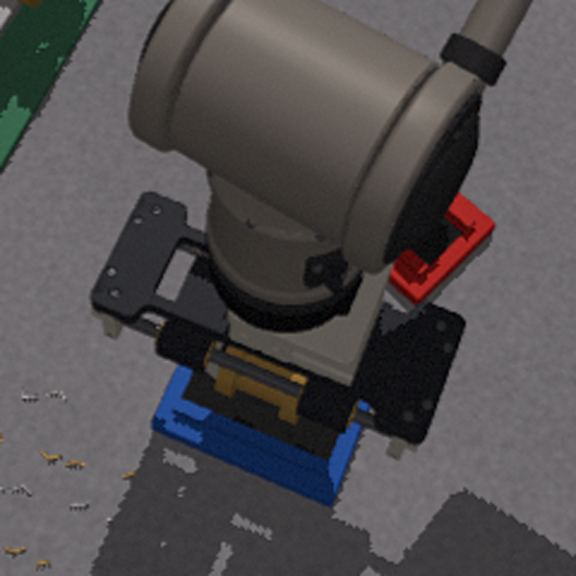

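```bash
python3 - <<'E'
from h import *
np.set_printoptions(precision=4,suppress=True)
z=np.load('w5.npz');p,r=z['p'],z['r']
yaw=r[2]+np.pi/2; ux=np.array([np.cos(yaw),np.sin(yaw)]);uy=np.array([-ux[1],ux[0]])
for u,v,h in ((206,189,.012),(447,189,.012),(221,218,.020),(428,218,.02),(229,236,.012),(425,236,.012)):
    w=wonz(p,r,u,v,h)[:2]-p[:2]; print(u,v,w@ux*1000,w@uy*1000)
E
```

```text
206 189 39.3374828637651 57.10358649038344
447 189 39.386715004242475 -59.203922507994164
221 218 26.898782561810197 48.812500885009186
428 218 26.937470924157278 -49.00577496079131
229 236 15.732317454546427 47.44821096747471
425 236 15.769162427859948 -50.09454522245981
```

>>> apply_moves(increments=[{"grip": 0.4, "linear": [0, 0, -10], "turn": [0, 0, 0]}, {"grip": 0.4, "linear": [0, 0, -15], "turn": [0, 0, 0]}, {"grip": 0.4, "linear": [0, 0, -15], "turn": [0, 0, 0]}, {"grip": 0.4, "linear": [0, 0, -15], "turn": [0, 0, 0]}, {"grip": 0.4, "linear": [0, 0, -15], "turn": [0, 0, 0]}])

```text
time: 6.7
tool_pos: [0.6245, 0.159, 0.0403]
tool_rot: [-3.141, -0.0, -1.274]
contact_force: [-0.5, -0.9, -3.1]
opening: 0.0496
```

>>> apply_moves(increments=[{"grip": 0.4, "linear": [-0.5, -0.6, -8], "turn": [0, 0, 0]}, {"grip": 0.4, "linear": [-0.5, -0.6, -14], "turn": [0, 0, 0]}, {"grip": 0.4, "linear": [-0.5, -0.6, -18], "turn": [0, 0, 0]}, {"grip": 0.4, "linear": [-0.5, -0.6, -20], "turn": [0, 0, 0]}, {"grip": 0.4, "linear": [-0.5, -0.6, -20], "turn": [0, 0, 0]}, {"grip": 0.4, "linear": [-0.5, -0.6, -20], "turn": [0, 0, 0]}, {"grip": 0.4, "linear": [-0.5, -0.6, -20], "turn": [0, 0, 0]}])

```text
time: 7.4
tool_pos: [0.6241, 0.1584, 0.0205]
tool_rot: [-3.141, -0.0, -1.274]
contact_force: [-0.0, 0.0, -4.2]
opening: 0.0498
```

>>> apply_moves(increments=[{"grip": 0.4, "linear": [0, 0, -1], "turn": [0, 0, 0]}, {"grip": 0.4, "linear": [0, 0, -2], "turn": [0, 0, 0]}, {"grip": 0.4, "linear": [0, 0, -2.5], "turn": [0, 0, 0]}, {"grip": 0.4, "linear": [0, 0, -2.5], "turn": [0, 0, 0]}, {"grip": 0.4, "linear": [0, 0, -2.5], "turn": [0, 0, 0]}])

```text
time: 7.9
tool_pos: [0.6239, 0.1583, 0.0177]
tool_rot: [-3.142, -0.0, -1.274]
contact_force: [-0.9, -0.4, -4.5]
opening: 0.0495
```

>>> apply_moves(increments=[{"grip": 0.4, "linear": [0, 0, -0.5], "turn": [0, 0, 0]}, {"grip": 0.4, "linear": [0, 0, -1], "turn": [0, 0, 0]}, {"grip": 0.4, "linear": [0, 0, -1], "turn": [0, 0, 0]}, {"grip": 0.4, "linear": [0, 0, -1], "turn": [0, 0, 0]}])

```text
time: 8.3
tool_pos: [0.624, 0.1583, 0.0173]
tool_rot: [-3.141, -0.0, -1.274]
contact_force: [-1.5, -0.5, 2.0]
opening: 0.0496
```

The roller has touched down: the vertical force went from -4.2 to +2 N at the expected height. I'll release it.

>>> apply_moves(grip_force=15, increments=[{"grip": 0.5, "linear": [0, 0, 0.5], "turn": [0, 0, 0]}, {"grip": 0.58, "linear": [0, 0, 0.5], "turn": [0, 0, 0]}, {"grip": 0.7, "linear": [0, 0, 0.5], "turn": [0, 0, 0]}, {"grip": 0.8, "linear": [0, 0, 0.5], "turn": [0, 0, 0]}, {"grip": 0.9, "linear": [0, 0, 0.5], "turn": [0, 0, 0]}, {"grip": 0.9, "linear": [0, 0, 0.5], "turn": [0, 0, 0]}])

```text
time: 8.9
tool_pos: [0.6239, 0.1583, 0.0173]
tool_rot: [-3.141, -0.0, -1.274]
contact_force: [-0.5, 0.8, 0.0]
opening: 0.0798
```

```bash
python3 - <<'E'
from h import *
s=observe(); print(s['tool_pos'],s['opening'],s['contact_force'])
save('wrist','w6.png')
E
```

```text
[0.62392848 0.15833314 0.01725399] 0.0798374285397272 [-0.5353249   0.80196542  0.03711371]
```

View pics/w6.png

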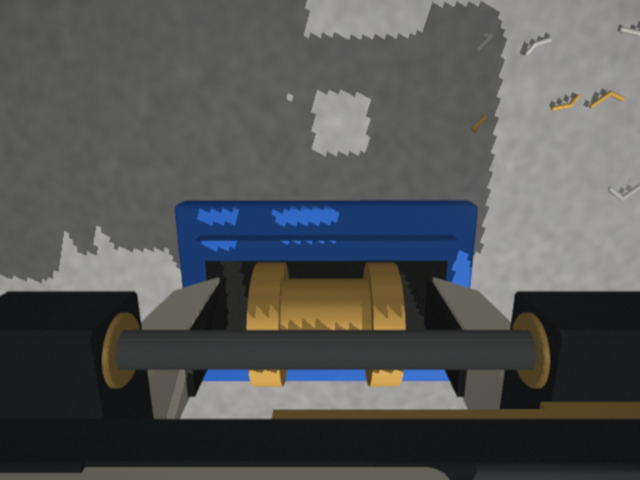

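The wrist view shows the roller resting between the ribs (flanges at columns 247 to 405), with the fingers clear on both sides. Now I retract straight up, then back off.

>>> apply_moves(increments=[{"grip": 0.9, "linear": [0, 0, 10], "turn": [0, 0, 0]}, {"grip": 0.9, "linear": [0, 0, 30], "turn": [0, 0, 0]}, {"grip": 0.9, "linear": [0, 0, 60], "turn": [0, 0, 0]}, {"grip": 0.9, "linear": [0, 0, 100], "turn": [0, 0, 0]}, {"grip": 0.9, "linear": [0, 0, 140], "turn": [0, 0, 0]}, {"grip": 0.9, "linear": [-30, -10, 170], "turn": [0, 0, 0]}, {"grip": 0.9, "linear": [-70, -20, 180], "turn": [0, 0, 0]}, {"grip": 0.9, "linear": [-100, -30, 180], "turn": [0, 0, 0]}, {"grip": 0.9, "linear": [-100, -30, 180], "turn": [0, 0, 0]}, {"grip": 0.9, "linear": [-100, -30, 180], "turn": [0, 0, 0]}])

```text
time: 9.95
tool_pos: [0.5243, 0.1283, 0.1985]
tool_rot: [-3.139, -0.0, -1.274]
contact_force: [-0.2, -1.2, 0.7]
opening: 0.0829
```

```bash
python3 - <<'E'
from h import *
s=observe(); print(s['time'],s['tool_pos'],s['contact_force'],s['qvel'].round(3))
a=save('wrist','w7.png');b=save('scene','s7.png'); 
o=np.hstack([cv2.resize(a,(400,300)),cv2.resize(b,(400,300))])
o=np.vstack([o,np.hstack([cv2.resize(a[40:240,180:447],(400,300)),cv2.resize(b[160:460,150:550],(400,300))])])
cv2.imwrite('pics/f.png',cv2.cvtColor(o,cv2.COLOR_RGB2BGR))
E
```

```text
9.95 [0.52426533 0.12834645 0.1984907 ] [-0.21678359 -1.20732155  0.74117383] [ 0.002  0.037 -0.037 -0.    -0.004  0.001]
```

View pics/f.png

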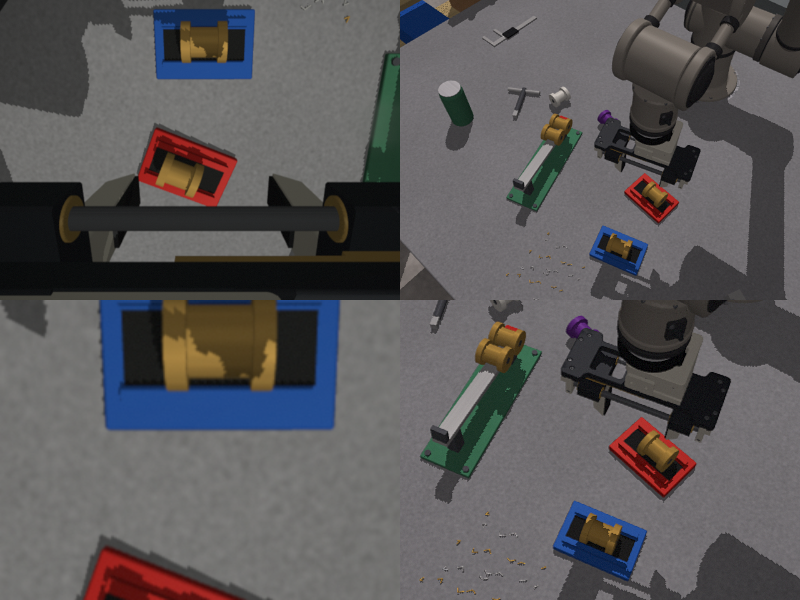

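The composite shows roller_1 lying along the ribs inside the blue cradle. Roller_2 is at the stop with roller 3 behind it, and the red cradle and look-alikes are undisturbed. The robot is clear, so I'm handing in.

```bash
python3 -c "
from h import *
print(hand_in())"
```

```text
the job is handed in; nothing more can be done
None
```

The job is handed in, at about 10 s on the clock. Roller_1 lies on its side in the blue cradle, between the two ribs and parallel to them.

- **Pick:** I gripped roller_1 by its end faces and lifted it straight up. Roller_2 then rolled down to the stop by itself.
- **Placing:** I set roller_1 down with only about 6 N of contact, opened the fingers and backed the arm off.
- **Last checks:** The final wrist and scene pictures show roller_1 settled in the blue cradle, roller_2 at the stop with the third roller behind it, and the gripper clear of everything. The reject roller and the purple and white look-alikes look undisturbed.
- **Disagreements:** The cradle centre differed by about 4 mm between the top and scene cameras. I used the wrist camera's value, which lay between them. No check failed.

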